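Lock the stock bin with its pin

TASK

Shut the clear bin's flip-up lid fully, then take the steel locking pin from the wooden tray and thread it, tip first, through all three lugs (the bin's two and the lid's one between them) until its grip is close up against the first lug. Leave the pin there, lid shut, and do not disturb the other things standing about.

Things in the scene. Friction and masses are not known exactly. Their poses are not given: they have to be found in the camera images.
- bin: fixed clear plastic bin with white rim, 180 mm (x) by 200 mm (y) by 90 mm tall, some stock inside; origin under its centre. z up, y along the lid's hinge, -x towards the lugs on its front (towards the robot at yaw 0), +x towards the hinge
- lid (a joint): hinge angle of the bin's lid: 0 = fully shut (a stop), growing as the free front edge rises; 1.57 = standing upright. The hinge is stiff: the lid stays where it is left, and needs about 1 to 4 N at its front edge to move
- hinge (a point): middle of the lid's hinge line on the far top rim of the bin, 90 mm above the table. Axes as bin. The lid is a clear plate 8 mm thick with a white border: shut, it spans 178 mm from the hinge towards -x and 200 mm along y, between 90 and 98 mm above the table, outer face up. Open, its outer face looks towards +x
- lug_right (a point): centre of the hole in the bin's right (-y) lug: an upright dark steel plate on the bin's front, 8 mm thick along y, 30 mm wide along x, top 18 mm above the hole's centre. The hole is round, 14 mm wide, runs along y, 128 mm above the table. Axes as bin; it lies 195 mm in -x, 40 mm in -y and 38 mm up from hinge
- lug_left (a point): the same for the bin's left (+y) lug, 80 mm from the right one
- lug_mid (a point): centre of the 14 mm hole in the lid's own dark steel lug (8 mm thick, 30 mm wide, standing off the outer side at the middle of the lid's front edge): half-way between the bin's lugs and in line with them when the lid is fully shut. Its axes turn with the lid (those of the bin when shut)
- pin_grip (a point): centre of the black square grip, 16 x 16 x 50 mm (long along the pin's y), of the loose locking pin: a straight steel rod 8 mm thick, 210 mm long. The tip is 155 mm in +y from here, with 130 mm of bare rod between grip and tip; a 30 mm bare stub stands out behind. 60 to 130 g; balances about 45 mm from here towards the tip. The grip cannot pass the holes
- pin_tip (a point): the pin's tapered tip (last 4 mm taper to 3 mm); axes as pin_grip, +y points out of the tip
- tray: fixed wooden tray, 130 (x) by 178 mm (y), origin under its centre; floor 6 mm thick, rim 20 mm high, two end rests at y = -85 and +85 mm, 50 mm wide, 52 mm tall, with an open-topped notch 11 mm wide. At the start the pin lies level along y in both notches, axis 44 mm above the table, tip to +y, grip centre about 45 mm from the middle towards -y, clear below and beside it
- tin: pink tin box, 124 x 154 mm, 68 mm tall; origin under its centre. It stands on the opposite side of the bin from the tray. Leave alone
- bowl: white ceramic tea bowl, 100 mm across, 55 mm tall; origin under its centre. Leave alone
- mould: aluminium mooncake mould with spring plunger, 66 mm across, 142 mm tall, upright; origin under its centre. Leave alone
- jar: jar, 72 mm across, 110 mm tall; origin under its centre. Leave alone
- can: can, 76 mm across, 100 mm tall, behind the bin; origin under its centre. Leave alone
- disc: loose aluminium stamp disc of the mould, 62 mm across, 16 mm tall; origin under its centre. Leave alone
- pin: the locking pin as a whole; its origin is pin_grip

How it is judged:
By the outcome, as a careful person would: the job done as asked, in the order asked, and still so for the second after the job is handed in, with the robot touching nothing.
It also fails if it takes over 64 s, if anything falls off the work surface, if the arm or the gripper's body presses on something with over 40 N, if the wrist force passes 120 N, or if a joint passes its speed limit or range.

ROBOT

A 6-joint arm with a two-finger parallel gripper is mounted at the origin on the work surface. World frame = base frame: x ahead of the robot, y to its left, z up, the work surface at z = 0. Lengths are in m, angles in degrees, forces in N, time in s.
With the tool pointing down it reaches from about 0.4 to 0.825 m from the base axis. Payload 7 kg.
Tool frame: the origin (TCP) lies midway between the tips of the shut fingers; the grasp point (between the pads) lies 19 mm behind it; z points along the fingers, y is the line along which they close (so a half turn about z gives the same grasp; the last joint's range is limited). The gripper opens to 88 mm and grips with 3 to 60 N. Pads are 19 mm wide; open, the fingers measure 130 mm over their backs; the gripper's body (78 mm by 193 mm) begins 47 mm behind the grasp point.
Start: joints at [-49.326, 20.546, 0.682, 0, -70.136, -16.507], TCP at [0.276, -0.616, 0.227] pointing down, gripper open.
Joint ranges: [-176.03, 176.03], [-82.01, 121.73], [-58.28, 71.71], [-173.87, 95.51], [-174.79, -0.11], [-173.66, 173.66]. Speed limits (degrees/s): [136.94, 136.94, 172.46, 180, 180, 180].

INTERFACE

Orientations are given as [roll, pitch, yaw] about the fixed x, y, z axes, in that order (R = Rz(yaw) Ry(pitch) Rx(roll)).
In Python, from plant import * gives the robot as it stands.
- The arm moves only by the tool move_arm, never from a script. Its argument "commands" is a list of rows, each a list of 7 numbers: the shift along the world's x, y, z in mm, then the turn, a rotation vector about the world's x, y, z in degrees, then the opening in per cent of the stroke, from 0 (shut) to 100 (fully open). In form: [[x, y, z, rx, ry, rz, fingers], ...]. A call has 1 to 20 rows; each row shifts and turns the commanded pose from where the row before left it; what a row does not reach is not made up. A row lasts 1/10 s, in which the tool goes at most 50 mm and 8.59 degrees, less where a joint would pass 70% of its speed; a pose out of reach is approached as far as the arm can. A call with a gripper value outside its range is refused whole. The fingers move at their own pace and stop on an object; "squeeze" is the grip in N (left out, the last holds). Time passes only in rows, so rows that do not move let the fingers close. It gives the time, the measured TCP pose, the force and the opening at its end, in the units of the state.
- get_state(): the state, without advancing time (a new reading comes with each control period).
- capture(name): name is "side" or "top"; returns a dict with "frame" (480x640x3 uint8, blue, green, red), "camera_matrix" (3x3 intrinsics, pixels), "world_to_cam" (4x4, takes a point from world to camera coordinates). Camera axes: x right, y up, looking along -z (the intrinsics and any distortion apply to the point x, -y, -z); pixel columns grow to the right and rows downward; lengths in m; the calibration is good to about 2 mm. A picture is of the moment at which its call begins. There is no depth.
- close_job(): hands the job in, once; it reports no verdict.
The state is a dict: "time_s": time; "joints": joint angles; "qd": joint speeds; "joint_torque": joint torques, N m; "tcp_pos": TCP position; "eef_rot": TCP orientation; "contact_force": force on the tool from outside, world axes, zero at the start; "moment": the same for the moment, N m; "gripper_width": finger opening in m.
Only numpy, scipy, OpenCV 4.12 (cv2) and the standard library are available. Lean on these libraries where they do the work, as an engineer would, in place of code of your own. Each camera call takes 0.05 s, during which the arm holds its last target. There are 200 camera calls.

## Working session

There is one attempt and no reset: what is moved stays moved. The work goes in short steps, Python scripts to look and compute and a tool call to move; the robot and the scene stay as the last step left them, time stands still between calls to the robot, and variables do not carry over. Pictures are saved under pics/ and viewed, on a budget of 10 in all, crops included, one or two more only if the job needs it, and the job is handed in when it is done.

Besides the shell and the picture viewer there is one more tool, called after ">>>" as name(argument=value, ...) on one line, values as JSON. move_arm: Moves the arm, as the interface text tells. Its arguments: {"type":"object","properties":{"commands":{"type":"array"},"squeeze":{"type":"number"}},"required":["commands"]}

```bash
ls; mkdir -p pics; cat > h.py <<'E'
from plant import *
import numpy as np, cv2
def shot(n,f):
    c=capture(n); cv2.imwrite('pics/'+f,c['frame']); np.savez('pics/'+f[:-4]+'.npz',**{k:np.array(v) for k,v in c.items()}); return c
def load(f): return dict(np.load('pics/'+f+'.npz'))
def ray(c,u,v):
    K=c['camera_matrix'];T=c['world_to_cam']
    d=np.linalg.inv(K)@[u,v,1]; d=np.array([d[0],-d[1],-d[2]])
    R=T[:3,:3]; return -R.T@T[:3,3], R.T@d
def onz(c,u,v,z):
    o,d=ray(c,u,v); return o+d*(z-o[2])/d[2]
def proj(c,p):
    q=c['world_to_cam']@np.append(p,1); q=c['camera_matrix']@[q[0],-q[1],-q[2]]; return q[:2]/q[2]
def tri(c1,p1,c2,p2):
    o1,d1=ray(c1,*p1);o2,d2=ray(c2,*p2)
    s=np.linalg.lstsq(np.c_[d1,-d2],o2-o1,rcond=None)[0]
    a=o1+s[0]*d1;b=o2+s[1]*d2; return (a+b)/2,np.linalg.norm(a-b)
E
python3 - <<'E'
from h import *
for n in('top','side'):
    c=shot(n,n+'0.png'); print(n,c.keys(),c['camera_matrix'].tolist(),(-c['world_to_cam'][:3,:3].T@c['world_to_cam'][:3,3]))
print(get_state())
E
```

```text
pics
top dict_keys(['frame', 'camera_matrix', 'world_to_cam']) [[436.71852287973184, 0.0, 322.9421226248163], [0.0, 436.71852287973184, 245.1565784116578], [0.0, 0.0, 1.0]] [0.43303676 0.06763146 1.1446627 ]
side dict_keys(['frame', 'camera_matrix', 'world_to_cam']) [[451.73704487342275, 0.0, 321.18421718917904], [0.0, 451.73704487342275, 242.0336975533095], [0.0, 0.0, 1.0]] [0.29112725 0.65624669 0.88523102]
{'time_s': 0.1, 'joints': array([-4.93250604e+01,  2.05849705e+01,  6.38022020e-01, -1.80151874e-02,
       -7.01359122e+01, -1.65093305e+01]), 'qd': array([ 0.00578943, -0.01093847,  0.02968044,  0.02477382,  0.06143687,
       -0.0046145 ]), 'joint_torque': array([-1.96507171e-03, -5.84161627e+01,  2.93752134e+01,  7.01552331e+00,
        1.01539999e-02, -5.56078805e-05]), 'tcp_pos': array([ 0.27614424, -0.61543701,  0.22573454]), 'eef_rot': array([ 1.79915742e+02, -7.31057653e-03, -1.55840519e+02]), 'contact_force': array([ 0.28145316, -0.17170956, -1.21249356]), 'moment': array([-0.02860551, -0.05598687,  0.01692223]), 'gripper_width': 0.08787491407786538}
```

View pics/top0.png

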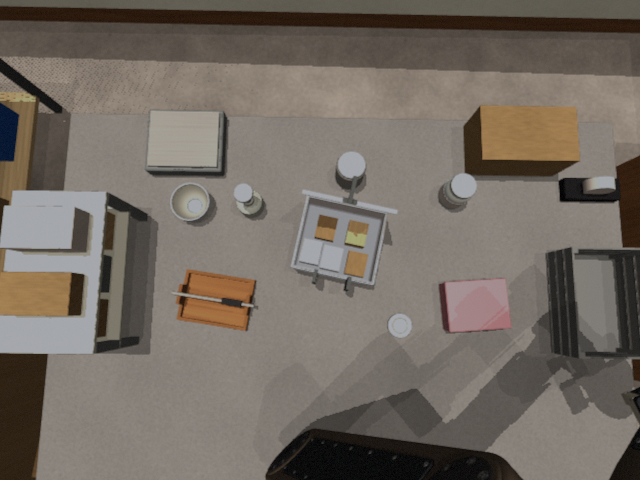

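View pics/side0.png

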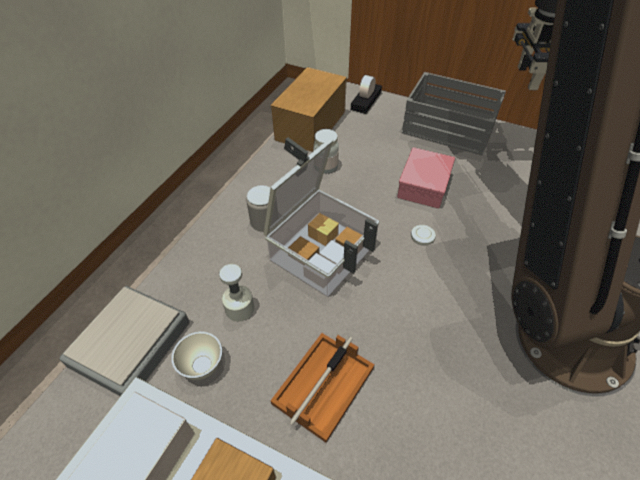

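The lid stands about upright. The bin is at about (340,240) in the top view and the tray and pin at about (215,300), tip to the left (+y). The bin's lugs are at (316,277) and (348,284). Next I zoom in for exact pixels.

```bash
python3 - <<'E'
import cv2
t=cv2.imread('pics/top0.png');s=cv2.imread('pics/side0.png')
cv2.imwrite('pics/z1.png',cv2.resize(t[170:335,165:400],None,fx=3.4,fy=3.4,interpolation=2))
a=cv2.resize(s[130:300,230:390],None,fx=2.5*1.0,fy=2.5,interpolation=2)
b=cv2.resize(s[325:445,265:385],None,fx=3.3,fy=3.3,interpolation=2)
import numpy as np
o=np.zeros((425,800,3),np.uint8);o[:a.shape[0],:a.shape[1]]=a;o[:b.shape[0],402:402+b.shape[1]]=b
cv2.imwrite('pics/z2.png',o)
E
```

```text
(no output)
```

View pics/z1.png

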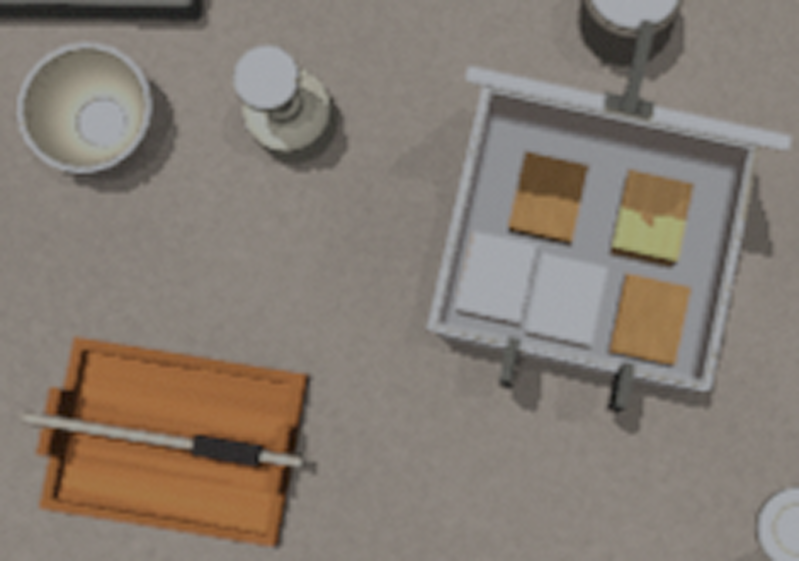

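View pics/z2.png

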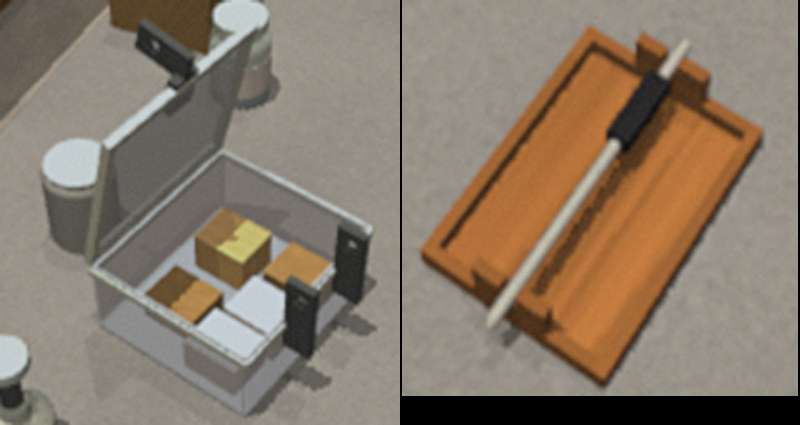

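```bash
python3 - <<'E'
from h import *
t=load('top0');s=load('side0')
Z=lambda u,v:(165+u/3.4,170+v/3.4)
A=lambda u,v:(230+u/2.5,130+v/2.5); B=lambda u,v:(265+(u-402)/3.3,325+v/3.3)
print('rim outer corners top: NL NR');P={}
for n,uv in dict(NL=(430,330),NR=(709,391)).items(): P[n]=onz(t,*Z(*uv),.09);print(n,P[n].round(4))
e=P['NL']-P['NR'];print('w',np.linalg.norm(e),'yaw',np.degrees(np.arctan2(-e[0],e[1])))
print('side rim corners')
for n,uv in dict(FL=(93,268),NL=(243,358),FR=(223,152),NR=(371,229)).items(): print(n,onz(s,*A(*uv),.09).round(4))
L=onz(s,*A(297,293),.128);R=onz(s,*A(351,243),.128);print('holes side',L.round(4),R.round(4),np.linalg.norm(L-R)); e=L-R;print('yaw',np.degrees(np.arctan2(-e[0],e[1])))
for n,uv in dict(L=(511,352),R=(623,378)).items():print('lugtop top',n,onz(t,*Z(*uv),.146).round(4))
for n,uv in dict(Lf=(507,385),Rf=(617,410)).items():print('lugfront',n,onz(t,*Z(*uv),.146).round(4))
print('pin')
for n,uv in dict(tip=(23,418),ga=(193,445),gb=(261,458),stub=(302,463)).items():print(n,onz(t,*Z(*uv),.044).round(4))
for n,uv in dict(tip=(492,324),ga=(623,136),gb=(657,82),stub=(687,42)).items():print(n,'s',onz(s,*B(*uv),.044).round(4))
print('lid top: upper edge ends triangulated')
print(tri(t,Z(470,75),s,A(101,145)),tri(t,Z(790,142),s,A(258,30)))
print('midlug tip',tri(t,Z(648,25),s,A(150,30)))
for n,uv in dict(tray1=(77,338),tray2=(309,374),tray3=(277,545),tray4=(41,507)).items():print(n,onz(t,*Z(*uv),.02).round(4))
for n,uv in dict(mould=(266,77)).items():print(n,onz(t,*Z(*uv),.142).round(4))
print('can',onz(t,351,163,.1),'bowl',onz(t,190,203,.055))
E
```

```text
rim outer corners top: NL NR
NL [0.525  0.1311 0.09  ]
NR [ 0.484  -0.0675  0.09  ]
w 0.20278406884381794 yaw -11.664830740067417
side rim corners
FL [0.7021 0.0935 0.09  ]
NL [0.5324 0.1273 0.09  ]
FR [ 0.6605 -0.0987  0.09  ]
NR [ 0.4864 -0.0634  0.09  ]
holes side [0.508  0.0693 0.128 ] [ 0.4872 -0.0052  0.128 ] 0.07737159986072581
yaw -15.63959560630297
lugtop top L [0.5059 0.073  0.146 ]
lugtop top R [ 0.4893 -0.0025  0.146 ]
lugfront Lf [0.4837 0.0754 0.146 ]
lugfront Rf [0.4679 0.0015 0.146 ]
pin
tip [0.4607 0.431  0.044 ]
ga [0.4424 0.3057 0.044 ]
gb [0.4335 0.2556 0.044 ]
stub [0.4302 0.2255 0.044 ]
tip s [0.4608 0.4296 0.044 ]
ga s [0.4416 0.2985 0.044 ]
gb s [0.4374 0.2575 0.044 ]
stub s [0.4315 0.2245 0.044 ]
lid top: upper edge ends triangulated
(array([0.66851598, 0.10051941, 0.26386328]), np.float64(0.005682042185361279)) (array([ 0.62635703, -0.09738797,  0.25536694]), np.float64(0.00469256209470227))
midlug tip (array([ 0.68537509, -0.00670881,  0.29904827]), np.float64(0.005605478225692957))
tray1 [0.5218 0.4018 0.02  ]
tray2 [0.4967 0.2259 0.02  ]
tray3 [0.3696 0.2456 0.02  ]
tray4 [0.3956 0.4217 0.02  ]
mould [0.6945 0.2449 0.142 ]
can [ 0.78478937 -0.01175372  0.1       ] bowl [0.68825909 0.39440092 0.055     ]
```

>>> move_arm(commands=[[29, 36, 5, 0, 0, 3.6, 0], [29, 36, 5, 0, 0, 3.6, 0], [29, 36, 5, 0, 0, 3.6, 0], [29, 36, 5, 0, 0, 3.6, 0], [29, 36, 5, 0, 0, 3.6, 0], [29, 36, 5, 0, 0, 3.6, 0], [29, 36, 5, 0, 0, 3.6, 0], [29, 36, 5, 0, 0, 3.6, 0], [29, 36, 5, 0, 0, 3.6, 0], [29, 36, 5, 0, 0, 3.6, 0], [29, 36, 5, 0, 0, 3.6, 0], [29, 36, 5, 0, 0, 3.6, 0], [29, 36, 5, 0, 0, 3.6, 0], [29, 36, 5, 0, 0, 3.6, 0], [29, 36, 5, 0, 0, 3.6, 0], [0, 0, 0, 0, 0, 0, 0], [0, 0, 0, 0, 0, 0, 0], [0, 0, 0, 0, 0, 0, 0]])

```text
time_s: 1.9
tcp_pos: [0.7108, -0.0762, 0.3011]
eef_rot: [179.9, -0.0, -101.9]
contact_force: [-1.0, -0.6, 0.2]
gripper_width: 0.0004
```

>>> move_arm(commands=[[0, 0, -26, 0, 0, 0, 0], [0, 0, -27, 0, 0, 0, 0], [-12, 2.5, 0, 0, 0, 0, 0], [-12, 2.5, 0, 0, 0, 0, 0], [-12, 2.5, 0, 0, 0, 0, 0], [-11, 2.3, 0, 0, 0, 0, 0], [-12, 2.4, -4, 0, 0, 0, 0], [-12, 2.4, -4, 0, 0, 0, 0], [-12, 2.4, -4, 0, 0, 0, 0], [-11, 2.3, -4, 0, 0, 0, 0], [-8.5, 1.8, -6, 0, 0, 0, 0], [-8.5, 1.8, -6, 0, 0, 0, 0], [-8.5, 1.8, -6, 0, 0, 0, 0], [-8.5, 1.8, -6, 0, 0, 0, 0]])

```text
time_s: 3.3
tcp_pos: [0.5827, -0.0494, 0.208]
eef_rot: [-180.0, -0.0, -101.8]
contact_force: [1.5, -0.0, 0.7]
gripper_width: 0.0004
```

```bash
python3 - <<'E'
from h import *
c=shot('side','side1.png');t=shot('top','top1.png')
cv2.imwrite('pics/z3.png',np.hstack([cv2.resize(c['frame'][70:310,220:400],None,fx=2.2,fy=2.2),cv2.resize(t['frame'][150:390,240:420],None,fx=2.2,fy=2.2)]))
print(get_state()['contact_force'])
E
```

```text
[-0.20825701  0.48158962 -0.43446534]
```

View pics/z3.png

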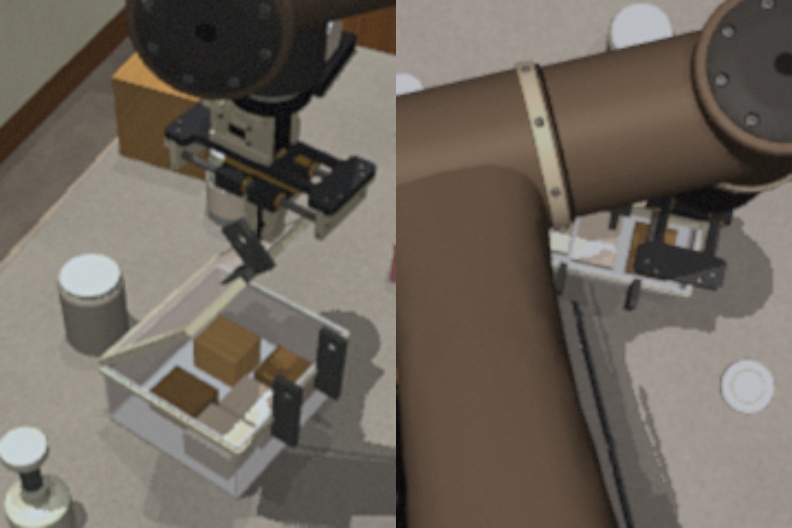

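The lid is about half down, at the side view's (200,300) in the crop, with the fingers behind it. I continue to push it shut.

>>> move_arm(commands=[[-6.5, 1.3, -8, 0, 0, 0, 0], [-6.5, 1.3, -8, 0, 0, 0, 0], [-6.5, 1.3, -8, 0, 0, 0, 0], [-6.5, 1.3, -8, 0, 0, 0, 0], [-4.5, 0.9, -9.5, 0, 0, 0, 0], [-4.5, 0.9, -9.5, 0, 0, 0, 0], [-4.5, 0.9, -9.5, 0, 0, 0, 0], [-4.5, 0.9, -9.5, 0, 0, 0, 0], [-2, 0.4, -9, 0, 0, 0, 0], [-2, 0.4, -9, 0, 0, 0, 0], [-2, 0.4, -8, 0, 0, 0, 0], [-1, 0.2, -6, 0, 0, 0, 0], [0, 0, -3, 0, 0, 0, 0], [0, 0, 0, 0, 0, 0, 0]])

```text
time_s: 4.8
tcp_pos: [0.532, -0.0392, 0.103]
eef_rot: [179.9, -0.0, -101.8]
contact_force: [0.4, 0.1, 0.3]
gripper_width: 0.0003
```

>>> move_arm(commands=[[0, 0, -2, 0, 0, 0, 0], [0, 0, -2, 0, 0, 0, 0], [0, 0, -1, 0, 0, 0, 0], [0, 0, -1, 0, 0, 0, 0], [0, 0, 0, 0, 0, 0, 0], [0, 0, 0, 0, 0, 0, 0]])

```text
time_s: 5.4
tcp_pos: [0.5323, -0.0392, 0.0982]
eef_rot: [-180.0, -0.0, -101.8]
contact_force: [-3.2, 1.0, 7.4]
gripper_width: 0.0003
```

>>> move_arm(commands=[[0, 0, -1, 0, 0, 0, 0], [0, 0, 0, 0, 0, 0, 0], [0, 0, 0, 0, 0, 0, 0]])

```text
time_s: 5.7
tcp_pos: [0.5323, -0.0391, 0.0981]
eef_rot: [-180.0, -0.0, -101.8]
contact_force: [-7.1, 2.0, 15.6]
gripper_width: 0.0005
```

>>> move_arm(commands=[[0, 0, 30, 0, 0, 0, 0], [0, 0, 40, 0, 0, 0, 0], [0, 0, 40, 0, 0, 0, 0], [-10, -30, 20, 0, 0, 0, 0], [-10, -40, 10, 0, 0, 0, 0], [-10, -40, 0, 0, 0, 0, 0], [-10, -40, 0, 0, 0, 0, 0], [-10, -40, 0, 0, 0, 0, 0], [-10, -40, 0, 0, 0, 0, 0], [-10, -40, 0, 0, 0, 0, 0], [-10, -40, 0, 0, 0, 0, 0], [0, 0, 0, 0, 0, 0, 0], [0, 0, 0, 0, 0, 0, 0]])

```text
time_s: 7.0
tcp_pos: [0.4517, -0.35, 0.2362]
eef_rot: [180.0, 0.0, -102.0]
contact_force: [-0.8, 0.3, -0.0]
gripper_width: 0.0006
```

```bash
python3 - <<'E'
from h import *
c=shot('side','side2.png');t=shot('top','top2.png')
cv2.imwrite('pics/z4.png',np.hstack([cv2.resize(c['frame'][200:300,320:390],None,fx=5.6,fy=5.6,interpolation=2),cv2.resize(t['frame'][210:310,290:362],None,fx=5.6,fy=5.6,interpolation=2)]))
E
```

```text
(no output)
```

View pics/z4.png

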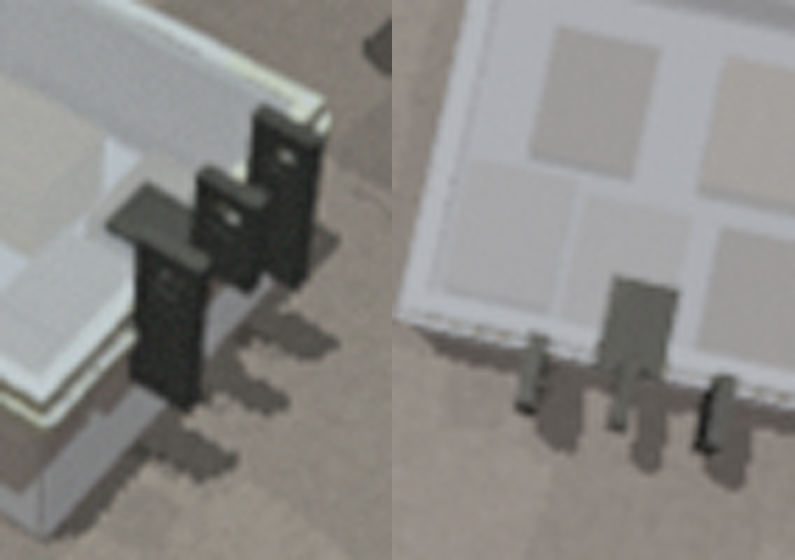

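The lid is shut. In the side crop the three holes line up at (168,290), (230,213) and (287,156), and in the top crop the lug tops are at x=535, 625 and 721. Now I compute positions.

```bash
python3 - <<'E'
from h import *
c=load('side2');t=load('top2')
S=lambda u,v:(320+u/5.6-.4,200+v/5.6-.4); T=lambda u,v:(290+(u-392)/5.6-.4,210+v/5.6-.4)
h=[onz(c,*S(*p),.128) for p in((168,290),(230,213),(287,156))]
print('holes side',*[x.round(4) for x in h])
f=[onz(t,*T(*p),.146) for p in((526,410),(619,431),(716,451))]
print('front top',*[x.round(4) for x in f])
b=[onz(t,*T(*p),.146) for p in((543,337),(636,355),(728,378))]
print('back top',*[x.round(4) for x in b])
print('mids',*[((a+d)/2).round(4) for a,d in zip(f,b)])
fs=[onz(c,*S(*p),.146) for p in((108,225),(195,252*0+225),(250,112))]
print('side lug top L: 4 corners',*[onz(c,*S(*p),.146).round(4) for p in((108,225),(190,262),(215,262),(145,185))])
print('side lug top R',*[onz(c,*S(*p),.146).round(4) for p in((252,112),(262,106),(322,134),(313,142))])
e=h[0]-h[2];print(np.degrees(np.arctan2(-e[0],e[1])),np.linalg.norm(e))
# right lid edge mask: bin lid line fits
E
```

```text
holes side [0.5019 0.0793 0.128 ] [0.4952 0.0329 0.128 ] [ 0.486  -0.0049  0.128 ]
front top [0.4847 0.0767 0.146 ] [0.4766 0.0388 0.146 ] [ 0.4689 -0.0008  0.146 ]
back top [0.5146 0.0702 0.146 ] [0.5076 0.0321 0.146 ] [ 0.4987 -0.0056  0.146 ]
mids [0.4996 0.0734 0.146 ] [0.4921 0.0354 0.146 ] [ 0.4838 -0.0032  0.146 ]
side lug top L: 4 corners [0.5303 0.0734 0.146 ] [0.4947 0.0769 0.146 ] [0.4861 0.0728 0.146 ] [0.5256 0.0486 0.146 ]
side lug top R [ 0.5026 -0.0052  0.146 ] [ 0.5002 -0.01    0.146 ] [ 0.4731 -0.0061  0.146 ] [ 0.4748 -0.0005  0.146 ]
-10.681959733169677 0.08569191285603636
```

>>> move_arm(commands=[[-0.8, 42, 0, 0, 0, 0.2, 50], [-0.8, 42, 0, 0, 0, 0.2, 50], [-0.8, 42, 0, 0, 0, 0.2, 50], [-0.8, 42, 0, 0, 0, 0.2, 50], [-0.8, 42, 0, 0, 0, 0.2, 50], [-0.8, 42, 0, 0, 0, 0.2, 50], [-0.8, 42, 0, 0, 0, 0.2, 50], [-0.8, 42, 0, 0, 0, 0.2, 50], [-0.8, 42, 0, 0, 0, 0.2, 50], [-0.8, 42, 0, 0, 0, 0.2, 50], [-0.8, 42, 0, 0, 0, 0.2, 50], [-0.8, 42, 0, 0, 0, 0.2, 50], [-0.8, 42, -20, 0, 0, 0.4, 50], [-0.8, 42, -30, 0, 0, 0.4, 50], [-0.8, 41, -30, 0, 0, 0.4, 50], [0, 0, -20, 0, 0, 0, 50], [0, 0, 0, 0, 0, 0, 50], [0, 0, 0, 0, 0, 0, 50]])

```text
time_s: 8.9
tcp_pos: [0.4399, 0.2783, 0.1385]
eef_rot: [-180.0, -0.0, -98.1]
contact_force: [-0.3, 1.0, 0.3]
gripper_width: 0.0439
```

Descend, then close gently, then firmly.

>>> move_arm(commands=[[0, 0.5, -30, 0, 0, 0, 50], [0, 0, -30, 0, 0, 0, 50], [0, 0, -25, 0, 0, 0, 50], [0, 0, -15, 0, 0, 0, 50], [0, 0, -9, 0, 0, 0, 50], [0, 0, -4, 0, 0, 0, 50], [0, 0, 0, 0, 0, 0, 50], [0, 0, 0, 0, 0, 0, 0], [0, 0, 0, 0, 0, 0, 0], [0, 0, 0, 0, 0, 0, 0], [0, 0, 0, 0, 0, 0, 0], [0, 0, 0, 0, 0, 0, 0], [0, 0, 0, 0, 0, 0, 0]], squeeze=15)

```text
time_s: 10.2
tcp_pos: [0.4404, 0.2786, 0.0252]
eef_rot: [-180.0, 0.0, -98.2]
contact_force: [-1.4, 0.7, 3.6]
gripper_width: 0.0159
```

>>> move_arm(commands=[[0, 0, 0, 0, 0, 0, 0], [0, 0, 0, 0, 0, 0, 0], [0, 0, 5, 0, 0, 0, 0], [0, 0, 10, 0, 0, 0, 0], [0, 0, 20, 0, 0, 0, 0], [0, 0, 30, 0, 0, 0, 0], [0, 0, 40, 0, 0, 0, 0], [0, 0, 40, 0, 0, 0, 0], [0, 0, 40, 0, 0, 0, 0], [0, 0, 20, 0, 0, 0, 0], [0, 0, 0, 0, 0, 0, 0]], squeeze=50)

```text
time_s: 11.3
tcp_pos: [0.4416, 0.2794, 0.2343]
eef_rot: [-179.8, 0.3, -98.2]
contact_force: [0.3, 0.9, -1.0]
gripper_width: 0.0156
```

>>> move_arm(commands=[[0, -10, 0, 0, 0, -0.3, 0], [0, -25, 0, 0, 0, -0.3, 0], [0.4, -38, 0, 0, 0, -0.3, 0], [0.4, -40, 0, 0, 0, -0.3, 0], [0.4, -40, 0, 0, 0, -0.3, 0], [0.4, -40, 0, 0, 0, -0.3, 0], [0.4, -40, 0, 0, 0, -0.3, 0], [0.4, -40, 0, 0, 0, -0.3, 0], [0.4, -40, 0, 0, 0, -0.3, 0], [0.4, -40, 0, 0, 0, -0.3, 0], [0.4, -40, 0, 0, 0, -0.3, 0], [0.4, -36, 0, 0, 0, -0.1, 0], [0.4, -25, -10, 0, 0, 0, 0], [0, -15, -20, 0, 0, 0, 0], [0, -5, -30, 0, 0, 0, 0], [0, 0, -30, 0, 0, 0, 0], [0, 0, -20, 0, 0, 0, 0], [0, 0, -11, 0, 0, 0, 0], [0, 0, 0, 0, 0, 0, 0], [0, 0, 0, 0, 0, 0, 0]])

```text
time_s: 13.3
tcp_pos: [0.4448, -0.1958, 0.1093]
eef_rot: [180.0, -0.0, -101.6]
contact_force: [0.0, -0.6, -0.3]
gripper_width: 0.0156
```

```bash
python3 - <<'E'
from h import *
c=shot('side','side3.png');t=shot('top','top3.png')
cv2.imwrite('pics/z5.png',np.hstack([cv2.resize(c['frame'][160:285,325:425],None,fx=4,fy=4,interpolation=2),cv2.resize(t['frame'][230:355,310:410],None,fx=4,fy=4,interpolation=2)]))
s=get_state();print(s['tcp_pos'],s['eef_rot'],s['contact_force'],s['moment'])
E
```

```text
[ 0.4454325  -0.19566093  0.10999819] [-1.79902609e+02  6.65956233e-03 -1.01613412e+02] [ 0.53957001 -0.68476284 -0.24227468] [-0.00427118  0.08033851 -0.00400746]
```

View pics/z5.png

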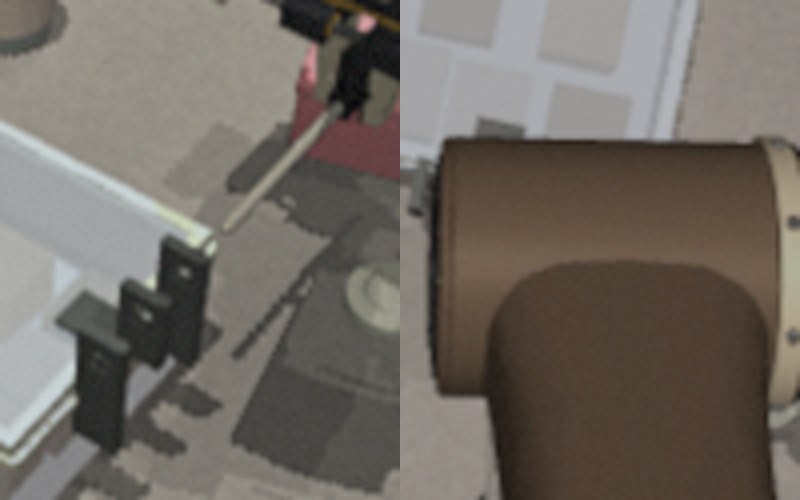

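```bash
python3 - <<'E'
from h import *
c=load('side3');S=lambda u,v:(325+u/4-.4,160+v/4-.4)
g=np.array([.4452,-.1957,.128]);u=np.array([np.sin(np.radians(11.65)),np.cos(np.radians(11.65)),0])
f=lambda p:(((np.array(p)+.4-[325,160])*4).round(1))
print('tip seen @.128',onz(c,*S(222,231),.128).round(4),'expected',(g+.155*u).round(4))
print('expected px tip',f(proj(c,g+.155*u)),'grip end',f(proj(c,g+.025*u)))
for z in(-.01,.01):print('tip px if z+',z,f(proj(c,g+.155*u+[0,0,z])))
R=np.array([.485,-.004,.128])
for s in(0,.04,.08):print('hole',f(proj(c,R+s*u)))
# robust: rod mask line fit
im=c['frame'];cr=cv2.resize(im[160:285,325:425],None,fx=4,fy=4,interpolation=2)
m=np.zeros(cr.shape[:2],np.uint8);cv2.line(m,(222,231),(322,124),255,22)
b=cr.astype(int).sum(2);ys,xs=np.where((m>0)&(b>390))
print(len(xs),cv2.fitLine(np.c_[xs,ys].astype(np.float32),2,0,.01,.01).ravel(),xs.min(),ys.max())
E
```

```text
tip seen @.128 [ 0.4782 -0.0431  0.128 ] expected [ 0.4765 -0.0439  0.128 ]
expected px tip [225.3 231.1] grip end [339.6 107.1]
tip px if z+ -0.01 [223.6 242.9]
tip px if z+ 0.01 [227. 219.]
hole [186.  273.1]
hole [146.2 316.2]
hole [104.8 361.2]
1100 [  0.6818404  -0.731501  270.66      176.77545  ] 211 240
```

The side view shows the pin level, with its line running through the holes (tip at crop (222,231), right hole at (185,271)). The arm hides the top view. I go in slowly, watching the force.

>>> move_arm(commands=[[2, 9.8, 0, 0, 0, 0, 0], [2, 9.8, 0, 0, 0, 0, 0], [1.6, 7.8, 0, 0, 0, 0, 0], [0.8, 3.9, 0, 0, 0, 0, 0], [0.8, 3.9, 0, 0, 0, 0, 0], [0.8, 3.9, 0, 0, 0, 0, 0], [0.4, 2, 0, 0, 0, 0, 0], [0, 0, 0, 0, 0, 0, 0]])

```text
time_s: 14.2
tcp_pos: [0.4532, -0.1543, 0.109]
eef_rot: [180.0, -0.0, -101.6]
contact_force: [-0.2, -0.5, -0.1]
gripper_width: 0.0156
```

>>> move_arm(commands=[[0.8, 3.9, 0, 0, 0, 0, 0], [0.8, 3.9, 0, 0, 0, 0, 0], [0.8, 3.9, 0, 0, 0, 0, 0], [0.8, 3.9, 0, 0, 0, 0, 0], [0.8, 3.9, 0, 0, 0, 0, 0], [0.8, 3.9, 0, 0, 0, 0, 0], [0, 0, 0, 0, 0, 0, 0]])

```text
time_s: 14.9
tcp_pos: [0.4581, -0.1306, 0.109]
eef_rot: [-180.0, 0.0, -101.6]
contact_force: [0.1, -0.2, -0.4]
gripper_width: 0.0156
```

```bash
python3 - <<'E'
from h import *
c=shot('side','side4.png')
cv2.imwrite('pics/z6.png',cv2.resize(c['frame'][195:285,335:405],None,fx=6.5,fy=6.5,interpolation=2))
E
```

```text
(no output)
```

View pics/z6.png

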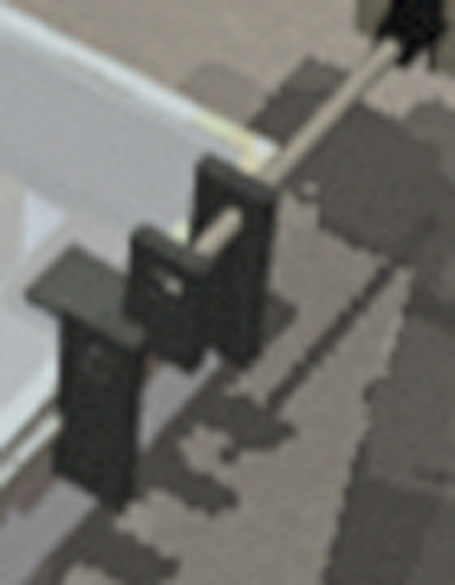

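The tip is through the right lug, emerging at (235,215), and heads for the middle hole at (170,283). No contact force. I continue.

>>> move_arm(commands=[[0.8, 3.9, 0, 0, 0, 0, 0], [0.8, 3.9, 0, 0, 0, 0, 0], [0.6, 2.9, 0, 0, 0, 0, 0], [0.6, 2.9, 0, 0, 0, 0, 0], [0.6, 2.9, 0, 0, 0, 0, 0], [0.6, 2.9, 0, 0, 0, 0, 0], [0.6, 2.9, 0, 0, 0, 0, 0], [0, 0, 0, 0, 0, 0, 0]])

```text
time_s: 15.75
tcp_pos: [0.4627, -0.1085, 0.109]
eef_rot: [-180.0, 0.0, -101.6]
contact_force: [0.5, 0.1, 0.2]
gripper_width: 0.0158
```

>>> move_arm(commands=[[0.8, 3.9, 0, 0, 0, 0, 0], [0.8, 3.9, 0, 0, 0, 0, 0], [0.8, 3.9, 0, 0, 0, 0, 0], [0.8, 3.9, 0, 0, 0, 0, 0], [0.8, 3.9, 0, 0, 0, 0, 0], [0.6, 2.9, 0, 0, 0, 0, 0], [0.6, 2.9, 0, 0, 0, 0, 0], [0.6, 2.9, 0, 0, 0, 0, 0], [0.6, 2.9, 0, 0, 0, 0, 0], [0.6, 2.9, 0, 0, 0, 0, 0], [0.6, 2.9, 0, 0, 0, 0, 0], [0, 0, 0, 0, 0, 0, 0]])

```text
time_s: 16.95
tcp_pos: [0.4703, -0.0716, 0.109]
eef_rot: [-180.0, 0.0, -101.6]
contact_force: [0.6, -0.2, -0.9]
gripper_width: 0.0156
```

```bash
python3 - <<'E'
from h import *
c=shot('side','side5.png')
cv2.imwrite('pics/z7.png',cv2.resize(c['frame'][195:285,335:405],None,fx=6.5,fy=6.5,interpolation=2))
s=get_state();print(s['contact_force'],s['moment'])
E
```

```text
[-0.16029004 -0.69589573 -0.83909627] [0.00753641 0.12117871 0.01354726]
```

View pics/z7.png

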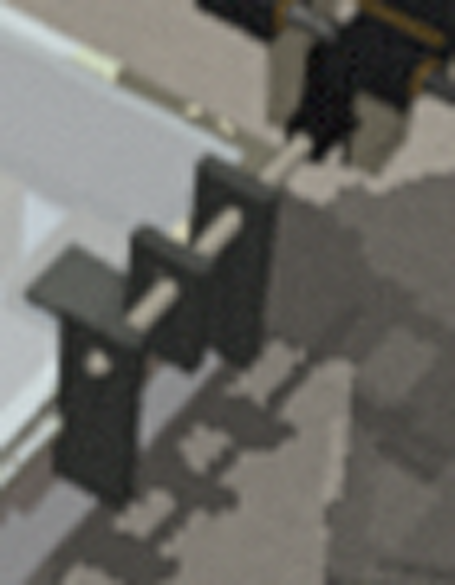

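All three lugs are threaded; the tip shows in the left lug's hole at (97,362). About 39 mm remain until the grip seats.

>>> move_arm(commands=[[1, 4.9, 0, 0, 0, 0, 0], [1, 4.9, 0, 0, 0, 0, 0], [1, 4.9, 0, 0, 0, 0, 0], [1, 4.9, 0, 0, 0, 0, 0], [1, 4.9, 0, 0, 0, 0, 0], [0.8, 3.9, 0, 0, 0, 0, 0], [0.4, 2, 0, 0, 0, 0, 0], [0.2, 1, 0, 0, 0, 0, 0], [0.2, 1, 0, 0, 0, 0, 0], [0.2, 1, 0, 0, 0, 0, 0], [0, 0, 0, 0, 0, 0, 0]])

```text
time_s: 18.1
tcp_pos: [0.477, -0.0385, 0.109]
eef_rot: [-180.0, 0.0, -101.6]
contact_force: [0.2, 0.5, -0.7]
gripper_width: 0.0155
```

>>> move_arm(commands=[[0.2, 1, 0, 0, 0, 0, 0], [0.2, 1, 0, 0, 0, 0, 0], [0.2, 1, 0, 0, 0, 0, 0], [0, 0, 0, 0, 0, 0, 0]])

```text
time_s: 18.5
tcp_pos: [0.4776, -0.0354, 0.109]
eef_rot: [-180.0, 0.0, -101.6]
contact_force: [0.8, -0.7, -0.2]
gripper_width: 0.0156
```

>>> move_arm(commands=[[0.2, 1, 0, 0, 0, 0, 0], [0.1, 0.5, 0, 0, 0, 0, 0], [0, 0, 0, 0, 0, 0, 0]])

```text
time_s: 18.8
tcp_pos: [0.4778, -0.034, 0.109]
eef_rot: [180.0, -0.0, -101.6]
contact_force: [0.9, -0.2, -0.3]
gripper_width: 0.0157
```

>>> move_arm(commands=[[0.2, 1, 0, 0, 0, 0, 0], [0.1, 0.5, 0, 0, 0, 0, 0], [0, 0, 0, 0, 0, 0, 0]])

```text
time_s: 19.1
tcp_pos: [0.4778, -0.0338, 0.109]
eef_rot: [180.0, -0.1, -101.6]
contact_force: [1.1, -8.4, -0.1]
gripper_width: 0.0153
```

>>> move_arm(commands=[[-0.2, -1, 0, 0, 0, 0, 0], [0, 0, -1, 0, 0, 0, 0], [0, 0, -1, 0, 0, 0, 0], [0, 0, 0, 0, 0, 0, 0]], squeeze=10)

```text
time_s: 19.5
tcp_pos: [0.4778, -0.0338, 0.1069]
eef_rot: [180.0, -0.0, -101.6]
contact_force: [0.1, -5.7, 0.7]
gripper_width: 0.016
```

>>> move_arm(commands=[[0, 0, 0, 0, 0, 0, 25], [0, 0, 0, 0, 0, 0, 35], [0, 0, 0, 0, 0, 0, 40], [0, 0, 0, 0, 0, 0, 40], [0, 0, 0, 0, 0, 0, 40]])

```text
time_s: 20.0
tcp_pos: [0.478, -0.0333, 0.107]
eef_rot: [-180.0, 0.0, -101.6]
contact_force: [-0.6, -0.2, 0.6]
gripper_width: 0.0346
```

Lift straight up and move clear.

>>> move_arm(commands=[[0, 0, 5, 0, 0, 0, 40], [0, 0, 10, 0, 0, 0, 40], [0, 0, 20, 0, 0, 0, 40], [0, 0, 30, 0, 0, 0, 40], [0, 0, 40, 0, 0, 0, 40], [0, -20, 30, 0, 0, 0, 40], [0, -40, 0, 0, 0, 0, 40], [0, -40, 0, 0, 0, 0, 40], [0, -40, 0, 0, 0, 0, 40], [0, -40, 0, 0, 0, 0, 40], [0, -40, 0, 0, 0, 0, 40], [0, -40, 0, 0, 0, 0, 40], [0, -40, 0, 0, 0, 0, 40], [0, -20, 0, 0, 0, 0, 40], [0, 0, 0, 0, 0, 0, 40]])

```text
time_s: 21.5
tcp_pos: [0.4775, -0.3559, 0.2422]
eef_rot: [180.0, -0.0, -101.8]
contact_force: [0.4, 1.2, 1.0]
gripper_width: 0.0352
```

```bash
python3 - <<'E'
from h import *
c=shot('side','side6.png');t=shot('top','top6.png')
cv2.imwrite('pics/z8.png',np.hstack([cv2.resize(c['frame'][150:300,270:400],None,fx=3.0,fy=3.0,interpolation=2),cv2.resize(t['frame'][210:310,280:366],None,fx=4.5,fy=4.5,interpolation=2)]))
E
```

View pics/z8.png

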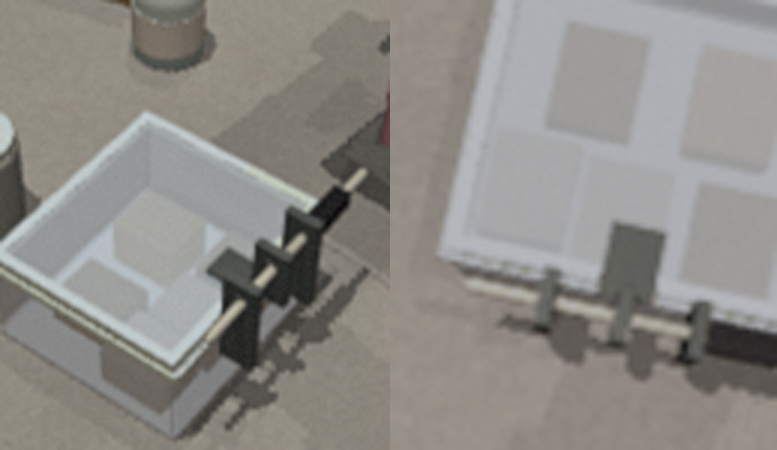

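The pin runs through all three lugs with its grip against the right lug at (325,210), the lid is shut and the tip sticks out at (215,335). I do a quick check that the other things have not moved, then hand in.

```bash
python3 - <<'E'
from h import *
a=load('top0')['frame'];b=load('top6')['frame']
for n,(u,v,r) in dict(bowl=(190,203,24),mould=(247,198,20),jar=(458,190,20),can=(351,163,18),disc=(400,325,14),tin=(477,305,38)).items():
    A,B=[cv2.cvtColor(i[v-r:v+r,u-r:u+r],6).astype(np.float32) for i in(a,b)]
    print(n,cv2.phaseCorrelate(A,B,cv2.createHanningWindow((2*r,2*r),cv2.CV_32F)))
print(close_job())
E
```

```text
bowl ((0.01469850175475429, -0.08093050103843069), 0.9677319468723403)
mould ((0.029848708634911958, 0.08463079743195223), 0.9864033110812307)
jar ((0.056311955238889766, -0.39704664483832985), 0.5549785667657852)
can ((0.10799303489446999, 0.03216142407824307), 0.9849697255793913)
disc ((-0.0841455424282831, -0.13289488403099092), 0.9465253697501288)
tin ((-8.414951337799636, -4.0354613061720315), 0.2126430919766426)
the job is handed in; nothing more can be done
None
```

The job is done and handed in at about 22 s, well inside the 64 s limit; no verdict was reported.

- **Lid:** I pushed it down with the closed fingers. It sits against its stop: at 98 mm the force rose from 7 to 16 N for 1 mm more of command.
- **Pin:** I took it by its grip from the tray and threaded it through the right, middle and left lugs with no measurable side force. I pushed until the grip met the right lug at about 8 N, then released it. The last pictures, with the arm clear, show the lid shut, the pin through all three lugs and the grip up against the first.
- **Other things:** An image comparison shows the bowl, mould, can and disc moved by less than 0.2 px. For the jar it gave 0.4 px, with a weak match.
- **Check that failed:** The comparison for the tin gave no usable match (8 px shift at 0.21 confidence), probably because the arm and its shadow were over it in the last picture. I did not look at it again. No force reading during the moves there pointed to contact, and the arm stayed well above it.

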